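# Scrape broken seal chips off the inspection plate

### The arm

A 7-joint arm with a two-finger parallel gripper is mounted at the origin on the work surface. World frame = base frame: x ahead of the robot, y to its left, z up, the work surface at z = 0. Lengths are in m, angles in rad, forces in N, time in s.
With the tool pointing down it reaches from about 0.4 to 0.85 m from the base axis. Payload 4.5 kg.
Tool frame: the origin (TCP) lies midway between the tips of the shut fingers; the grasp point (between the pads) lies 19 mm behind it; z points along the fingers, y is the line along which they close (so a half turn about z gives the same grasp; the last joint's range is limited). The gripper opens to 88 mm and grips with 3 to 60 N. Pads are 18 mm wide; open, the fingers measure 123 mm over their backs; the gripper's body (75 mm by 187 mm) begins 45 mm behind the grasp point.
Start: joints at [-1.3, 0.689, -0.195, 1.565, 0.157, 0.902, -0.215], TCP at [0.147, 0.608, 0.213] pointing down, gripper open.
Joint ranges: [-3.01, 3.01], [-0.46, 2.08], [-1.47, 1.51], [0.13, 2.56], [-1, 4.14], [0.04, 2.09], [-2.66, 2.66]. Speed limits (rad/s): [2.57, 2.57, 3.14, 3.14, 3.14, 3.14, 3.14].

### API

Orientations are given as a unit quaternion [x, y, z, w].
In Python, from plant import sensors, eyes, finish_job gives the robot as it stands.
- The arm moves only by the tool send_rows, never from a script. Its argument "rows" is text: rows parted by semicolons, each of 4 numbers parted by spaces: the shift along the tool's x, y, z normalised to -1 to 1, where 1 is 30 cm, then the turn about the tool's z normalised to -1 to 1, where 1 is 2 pi rad. A call has 1 to 10 rows; each row is the pose to reach, as a shift and turn from the pose commanded when the call began, along the tool's axes at that moment, turning the shorter way round; what a row does not reach only later rows make up. A row lasts 1/12 s, in which the tool goes at most 41.7 mm and 7.16 degrees, less where a joint would pass 70% of its speed; a pose out of reach is approached as far as the arm can. A call with a number of a shift or a turn outside -1 to 1 is refused whole. A call with a gripper value outside its range is refused whole. "jaw" is the closure, from -1 (fully open) to 1 (shut), set as the call begins (left out, the last holds). The fingers move at their own pace and stop on an object; "force" is the grip in N (left out, the last holds). Time passes only in rows, so rows that repeat a pose let the fingers close. It gives the time, the measured TCP pose, the force, the opening and the grip force at its end, in the units of the state.
- sensors.get_state(): the state, without advancing time (a new reading comes with each control period).
- eyes.snapshot(name): name is "scene" or "side" or "wrist"; returns (picture, depth): 480x640x3 uint8, red, green, blue; 480x640 float32, m along the optical axis (not along the pixel's ray), 0 where there is no reading.
- eyes.calibration(name): a dict with "fov_y" (degrees; the focal length in pixels is half the picture's height over the tangent of half this angle, whatever the lens; pixels are square), "cx", "cy" (the principal point, pixels), "dist_coeffs" ([k1, k2, p1, p2, k3] as OpenCV has them; the pictures are not rectified), "world_from_camera" (4x4, takes a point from camera to world coordinates). Camera axes: x right, y down, z forward; pixel columns grow to the right and rows downward; lengths in m; the calibration is good to about 2 mm. A picture is of the moment at which its call begins: read the wrist's pose just before it. calibration takes no time and is no camera call; for the wrist camera it gives the pose at the moment of the call.
- finish_job(): hands the job in; it is judged then, once.
The state is a dict: "clock": time; "q": joint angles; "qd": joint speeds; "joint_torque": joint torques, N m; "tool_pos": TCP position; "eef_rot": TCP orientation; "contact_force": force on the tool from outside, world axes, zero at the start; "moment": the same for the moment, N m; "opening": opening from 0.0 (shut) to 1.0 (fully open); "finger_force": force on a finger pad.
Only numpy, scipy, OpenCV 4.12 (cv2) and the standard library are available. Lean on these libraries where they do the work, as an engineer would, in place of code of your own. Each camera call takes 0.05 s, during which the arm holds its last target. There are 200 camera calls.

### The job

Take the grey scraper block from its stand and wipe the loose seal chips sideways along the sloped inspection plate, off its open end into the steel tray, starting from the end away from the tray and keeping the block pressed on the plate all the way, so that you feel it ride on the springy plate which need not stand quite level, but never lean on it hard (about 9 N is right, under 4 N is too little, over 16 N marks the plate). Then stand the scraper upright on its narrow raised ledge again, lengthwise as it stood. Touch the chips only with the scraper, and do not push the other things about.

Things in the scene. Friction and masses are not known exactly. Their poses are not given: they have to be found in the camera images.
- ramp: dark ball-head frame of the sloped bare-metal inspection plate. Origin: nominal centre of the plate's top face; x points up the slope (0.30 rad, away from the robot), y the wiping direction (level within 0.06 rad), z the nominal normal. Plate 150 mm (x) by 170 mm (y), 5 mm thick, overhanging the frame; both y ends open, both x edges with a lip 4 mm wide, 8 mm high
- plate_mid (a point): same point as the ramp's origin, fixed to the frame. The plate is rocked about the ramp's x axis here by an unknown angle of up to 0.07 rad either way, so its y ends stand up to 6 mm higher or lower than nominal, and it gives on springs along its normal, 1 mm per 8 N, at most 5 mm
- tray: open steel tray, 180 mm (x) by 110 mm (y), 30 mm high, walls 3 mm; fixed, level, at one y end of the plate (left or right), its near wall under the overhanging plate end, its x about along the plate's level x. Origin: centre of its underside, about 126 mm from the plate's centre
- stand: fixed steel stand of the scraper: foot 146 x 70 x 8 mm, and a narrow ledge 126 mm (x) by 16 mm (y), its top 46 mm above the origin. Origin: centre of its underside
- scraper: grey plastic scraper block, 0.14 to 0.28 kg, standing upright on the ledge. Origin: centre of its flat underside. Block 116 mm (x) by 20 mm (y), 25 mm high; above it, up to 71 mm, a grip 60 mm (x) by 18 mm (y), to be held across y. z up
- chip0: black plastic seal chip, 20 x 14 x 5 mm, lying on the plate. Origin: centre of its underside
- chip1: black plastic seal chip, 20 x 14 x 5 mm, lying on the plate. Origin: centre of its underside
- chip2: black plastic seal chip, 20 x 14 x 5 mm, lying on the plate. Origin: centre of its underside
- chip3: black plastic seal chip, 20 x 14 x 5 mm, lying on the plate. Origin: centre of its underside
- case: closed flat steel instrument case 170 x 105 x 32 mm standing beside the plate, on the side without the tray. Origin: centre of its underside. To be left alone
- bowl: steel bowl, 90 mm across, 45 mm high. Origin: centre of its underside. To be left alone
- spray: white spray can, 54 mm across, 170 mm high. Origin: centre of its underside. To be left alone
- brush: hand brush lying flat. Origin: centre of its underside. To be left alone
- tape: roll of paper tape lying flat, 90 mm across, 24 mm high. Origin: centre of its underside. To be left alone
- clips: instrument clip rack, 50 x 100 mm, 33 mm high. Origin: centre of its underside. To be left alone
- jar: small clear jar, 56 mm across, 70 mm high. Origin: centre of its underside. To be left alone
Mind the look-alikes: they are no part of the job. What is shaped like the scraper but red is not meant.

How it is judged:
By the outcome, as a careful person would: the job done as asked, in the order asked, and still so for the second after the job is handed in, with the robot touching nothing.
It also fails if it takes over 64 s, if anything falls off the work surface, if the arm or the gripper's body presses on something with over 40 N, if the wrist force passes 120 N, or if a joint passes its speed limit or range.

## Working session

There is one attempt and no reset: what is moved stays moved. The work goes in short steps, Python scripts to look and compute and a tool call to move; the robot and the scene stay as the last step left them, time stands still between calls to the robot, and variables do not carry over. Pictures are saved under pics/ and viewed, at most 10 in all, crops included, and the job is handed in when it is done.

Besides the shell and the picture viewer there is one more tool, called after ">>>" as a command line: name --argument value ..., lists and objects as JSON in quotes. send_rows: Moves the arm, as the interface text tells. Scaled input: -1 to 1 covers 30 cm each way for a shift and 2 pi rad each way for a turn. Its arguments: {"type":"object","properties":{"rows":{"type":"string"},"jaw":{"type":"number"},"force":{"type":"number"}},"required":["rows"]}

```bash
mkdir -p pics; ls
cat > h.py <<'E'
import numpy as np, cv2, sys
from plant import sensors, eyes
from scipy.spatial.transform import Rotation as R
def snap(n):
    c=eyes.calibration(n); p,d=eyes.snapshot(n); return p,d,c
def K(c):
    f=240/np.tan(np.radians(c['fov_y']/2)); return np.array([[f,0,c['cx']],[0,f,c['cy']],[0,0,1]])
def cloud(d,c):
    v,u=np.mgrid[0:480,0:640]
    uv=np.stack([u,v],-1).reshape(-1,1,2).astype(np.float64)
    n=cv2.undistortPoints(uv,K(c),np.array(c['dist_coeffs'],float)).reshape(480,640,2)
    P=np.concatenate([n*d[...,None],d[...,None]],-1).astype(float)
    T=np.array(c['world_from_camera']); W=P@T[:3,:3].T+T[:3,3]
    W[d<=0]=np.nan; return W
def save(n,p): cv2.imwrite('pics/'+n,p[...,::-1])
E
python3 - <<'E'
from h import *
for n in ('scene','side'):
    p,d,c=snap(n); save(n+'0.png',p); np.savez(n+'0.npz',p=p,d=d,W=cloud(d,c))
    print(n,c)
print(sensors.get_state())
E
```

```text
pics
scene {'fov_y': 45.49703641517227, 'cx': 319.82697199024676, 'cy': 242.7502258035477, 'dist_coeffs': array([0.06054182, 0.        , 0.        , 0.        , 0.        ]), 'world_from_camera': array([[-0.27080244,  0.50851746, -0.81735918,  1.71192132],
       [ 0.96255016,  0.15430908, -0.22290332,  0.34627251],
       [ 0.01277571, -0.84711198, -0.53126084,  0.89562593],
       [ 0.        ,  0.        ,  0.        ,  1.        ]])}
side {'fov_y': 42.46484468839214, 'cx': 317.83779706670515, 'cy': 241.9701409276487, 'dist_coeffs': array([0.01504428, 0.        , 0.        , 0.        , 0.        ]), 'world_from_camera': array([[ 0.97265848, -0.18347759,  0.14237784,  0.26351275],
       [-0.23222089, -0.76047965,  0.60641912, -0.99897056],
       [-0.00298887, -0.62290181, -0.78229432,  1.36098936],
       [ 0.        ,  0.        ,  0.        ,  1.        ]])}
{'clock': 0.1, 'q': array([-1.30017777,  0.68987383, -0.19450109,  1.56620188,  0.15731141,
        0.90248648, -0.21512972]), 'qd': array([-0.00012635, -0.00164078, -0.00098288, -0.00329512,  0.00041638,
        0.00015463,  0.00056536]), 'joint_torque': array([-3.19593106e-03, -5.28498924e+01, -1.27181869e+00, -1.53838760e+01,
       -5.26140479e-02,  1.92479187e-03,  5.43759666e-05]), 'tool_pos': array([0.14655268, 0.60697714, 0.21271634]), 'eef_rot': array([ 1.18115697e-01,  9.92999526e-01, -7.89325633e-04, -2.56499470e-05]), 'contact_force': array([ 0.21811114, -0.07738858,  0.25004014]), 'moment': array([ 0.01103032, -0.00111384,  0.01607751]), 'finger_force': 0.0, 'opening': 1.0037708136664387}
```

View pics/scene0.png

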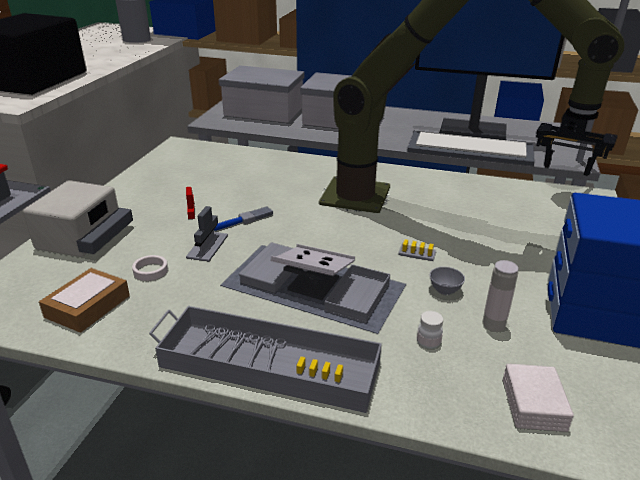

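View pics/side0.png

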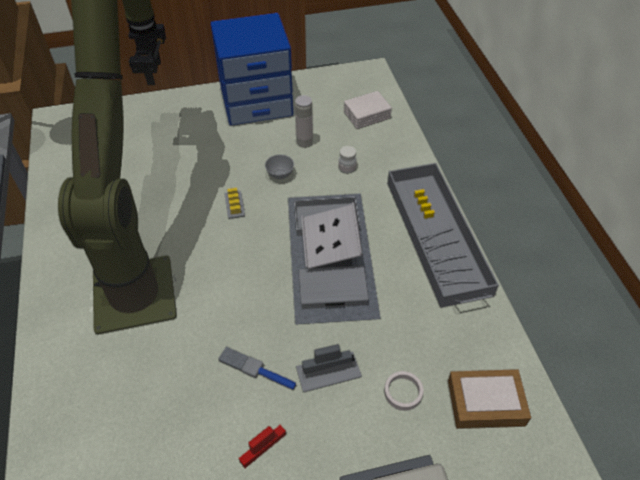

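The scene view shows the grey scraper on its stand at (205,225), the red look-alike at (190,203) and the plate with chips at (315,260). In the side view the scraper is at (328,358), the red one at (262,443), the plate at (331,236), the case at (333,285), and the tray behind the plate at about (328,205).
Candidates for the scraper in the side view are the grey block at (328,360), the red block at (262,443) and the brush at (257,367). I choose the grey one and check it in a crop.

Run:
```python
from h import *
z=np.load('side0.npz'); p=z['p'];W=z['W']
a=cv2.resize(p[180:400,270:400],None,fx=3.5*0.75,fy=3.5*0.75,interpolation=cv2.INTER_CUBIC)
z2=np.load('scene0.npz');b=cv2.resize(z2['p'][190:330,180:410],None,fx=1.9,fy=1.9,interpolation=cv2.INTER_CUBIC)
o=np.zeros((max(a.shape[0],b.shape[0]),a.shape[1]+b.shape[1],3),np.uint8);o[:a.shape[0],:a.shape[1]]=a;o[:b.shape[0],a.shape[1]:]=b
print(o.shape);save('crop1.png',o)
for n,ZZ,pts in (('side',W,[(328,350),(328,360),(315,378),(300,366),(355,354),(331,236),(310,220),(350,220),(315,260),(355,255),(333,285),(300,200),(360,198),(280,165),(305,100),(235,205),(257,367)]),('scene',z2['W'],[(205,212),(205,235),(315,258),(270,262),(365,290)])):
  for u,v in pts: print(n,u,v,np.round(ZZ[v,u],4))
```

```text
(578, 778, 3)
side 328 350 [ 0.4401 -0.3424  0.1151]
side 328 360 [ 0.4388 -0.3488  0.0798]
side 315 378 [ 0.4077 -0.3482  0.0017]
side 300 366 [ 0.3791 -0.3118  0.0073]
side 355 354 [ 0.5196 -0.3043 -0.0073]
side 331 236 [0.5344 0.0013 0.0855]
side 310 220 [0.4952 0.0809 0.0713]
side 350 220 [0.5934 0.0282 0.1042]
side 315 260 [ 0.4781 -0.0516  0.0653]
side 355 255 [ 0.5762 -0.0842  0.0983]
side 333 285 [ 0.5094 -0.1213  0.0378]
side 300 200 [0.4908 0.1929 0.0344]
side 360 198 [0.672  0.1882 0.0017]
side 280 165 [0.466  0.3721 0.0107]
side 305 100 [0.5706 0.4699 0.1663]
side 235 205 [0.3045 0.2215 0.0304]
side 257 367 [ 0.2776 -0.2969  0.0202]
scene 205 212 [ 0.4523 -0.3291  0.1172]
scene 205 235 [ 0.467  -0.3289  0.0511]
scene 315 258 [0.5314 0.0121 0.0798]
scene 270 262 [ 0.5217 -0.1157  0.0362]
scene 365 290 [0.5263 0.1465 0.0026]
```

View pics/crop1.png

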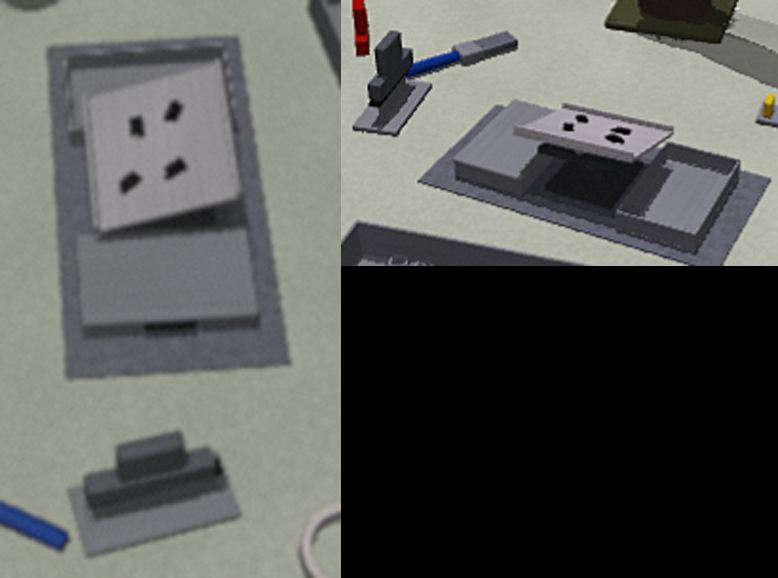

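The crop confirms the grey block with grip on its foot plate. The tray is at the +y end of the plate, the case at the −y end, and four chips lie on the bare plate.

```bash
cat >> h.py <<'E'
def rect(P):
    r=cv2.minAreaRect(P[:,:2].astype(np.float32)*1000); return np.round(r[0],1),np.round(r[1],1),round(r[2],1)
E
python3 - <<'E'
from h import *
for n in('side0.npz','scene0.npz'):
    z=np.load(n);W=z['W'].reshape(-1,3);p=z['p'].reshape(-1,3)
    x,y,zz=W.T
    s=(x>.36)&(x<.54)&(y>-.4)&(y<-.28)
    for lo,hi in((.02,.08),(.085,.14),(.108,.14)):
        m=s&(zz>lo)&(zz<hi); print(n,lo,m.sum(),rect(W[m]), np.round(np.percentile(zz[m],[5,50,95]),4))
    m=(x>.42)&(x<.64)&(y>-.11)&(y<.14)&(zz>.05)&(zz<.14); 
    print('plate',m.sum(),rect(W[m]))
    q=W[m];
    for _ in range(5):
        A=np.c_[q[:,:2],np.ones(len(q))];c=np.linalg.lstsq(A,q[:,2],rcond=None)[0];r=q[:,2]-A@c;q=q[abs(r)<max(.004,1.5*r.std())]
    print(len(q),c,r.std(),rect(q),q.mean(0))
    m=(x>.4)&(x<.64)&(y>-.2)&(y<-.07)&(zz>.02)&(zz<.05);print('case',rect(W[m]))
c=eyes.calibration('wrist');T=np.array(c['world_from_camera']);s=sensors.get_state()
Rt=R.from_quat(s['eef_rot']).as_matrix()
print(c['fov_y'],'cam in tool',Rt.T@(T[:3,3]-s['tool_pos']),Rt.T@T[:3,:3]);print(Rt)
E
```

```text
side0.npz 0.02 586 (array([ 441.2, -341.6]), array([125.8,  25.4]), 0.4) [0.0244 0.0644 0.0752]
side0.npz 0.085 332 (array([ 436.9, -342.1]), array([60.1, 21.1]), 1.2) [0.0883 0.1123 0.1187]
side0.npz 0.108 208 (array([ 437., -342.]), array([59.9, 21. ]), 0.7) [0.1095 0.1148 0.1195]
plate 2917 (array([534.6,  10.3]), array([178.6, 147.8]), 81.4)
2094 [ 0.30863061 -0.01296636 -0.08255233] 0.0020803725335829734 (array([533.9,   9.5]), array([174.7, 145.6]), 81.1) [0.53342196 0.00547516 0.08200511]
case (array([ 509.4, -118.3]), array([113.8, 178.8]), 84.2)
scene0.npz 0.02 395 (array([ 446.3, -336.5]), array([134.4,  23.4]), 0.5) [0.0242 0.0581 0.0752]
scene0.npz 0.085 193 (array([ 444.1, -336.3]), array([19.1, 67.6]), 89.8) [0.0871 0.1051 0.1167]
scene0.npz 0.108 83 (array([ 444.1, -336.6]), array([59.9, 18.6]), 0.1) [0.1093 0.114  0.1174]
plate 1777 (array([538.1,   8.4]), array([174.3, 154.4]), 81.2)
1151 [ 0.30046753 -0.00819434 -0.08015716] 0.0016377004925026443 (array([538. ,   8.1]), array([174.8, 153.1]), 80.8) [0.53841261 0.01351689 0.08149292]
case (array([ 513.5, -116.5]), array([108.8, 181.7]), 83.5)
59.84722671721837 cam in tool [ 0.06680115 -0.00067738 -0.17231818] [[ 7.07219566e-04 -9.65940474e-01 -2.58763405e-01]
 [ 9.99999684e-01  7.76916185e-04 -1.67084852e-04]
 [ 3.62431499e-04 -2.58763206e-01  9.65940719e-01]]
[[-9.72097363e-01  2.34577622e-01 -2.37404265e-04]
 [ 2.34577703e-01  9.72096118e-01 -1.56154064e-03]
 [-1.35522724e-04 -1.57365928e-03 -9.99998753e-01]]
```

```bash
cat >> h.py <<'E'
def to(x,y,z,yaw,s=None):
    """rel move (normalised) to world TCP, yaw deg = world heading of tool x"""
    s=s or sensors.get_state(); Rt=R.from_quat(s['eef_rot']).as_matrix()
    d=Rt.T@(np.array([x,y,z])-s['tool_pos']); h=np.degrees(np.arctan2(Rt[1,0],Rt[0,0]))
    t=-((yaw-h+180)%360-180)
    print('now',np.round(s['tool_pos'],4),'yaw',round(h,2),'shift',np.round(d/.3,4),'turn',round(t/360,4),'rows>=',round(np.linalg.norm(d)/.0417,1))
E
python3 -c "
from h import *
to(.34,.31,.25,171)"
```

```text
now [0.1466 0.607  0.2127] yaw 166.43 shift [-0.8591 -0.8112 -0.1229] turn -0.0127 rows>= 8.5
```

>>> send_rows --rows "-0.85 -0.82 -0.12 -0.013;-0.85 -0.82 -0.12 -0.013;-0.85 -0.82 -0.12 -0.013;-0.85 -0.82 -0.12 -0.013;-0.85 -0.82 -0.12 -0.013;-0.85 -0.82 -0.12 -0.013;-0.85 -0.82 -0.12 -0.013;-0.85 -0.82 -0.12 -0.013;-0.85 -0.82 -0.12 -0.013;-0.85 -0.82 -0.12 -0.013" --jaw -1

```text
clock: 0.93
tool_pos: [0.34, 0.3027, 0.2495]
eef_rot: [0.082, 0.997, -0.002, 0.001]
contact_force: [0.3, -1.3, -0.3]
opening: 1.002
finger_force: 0.0
```

```bash
python3 -c "
from h import *
to(.52,.01,.25,171)"
```

```text
now [0.34   0.3027 0.2495] yaw 170.56 shift [-0.7519 -0.864   0.0028] turn -0.0012 rows>= 8.2
```

>>> send_rows --rows "-0.75 -0.86 0 -0.001;-0.75 -0.86 0 -0.001;-0.75 -0.86 0 -0.001;-0.75 -0.86 0 -0.001;-0.75 -0.86 0 -0.001;-0.75 -0.86 0 -0.001;-0.75 -0.86 0 -0.001;-0.75 -0.86 0 -0.001;-0.75 -0.86 0 -0.001;-0.75 -0.86 0 -0.001"

```text
clock: 1.77
tool_pos: [0.5206, 0.0161, 0.2488]
eef_rot: [0.077, 0.997, -0.0, 0.0]
contact_force: [-0.1, 0.8, -0.0]
opening: 1.0
finger_force: 0.0
```

Run:
```python
from h import *
s=sensors.get_state();print(s['tool_pos'],s['qd'].round(3))
p,d,c=snap('wrist');W=cloud(d,c);save('w1.png',p);np.savez('w1.npz',p=p,d=d,W=W,T=c['world_from_camera'])
w=W.reshape(-1,3);x,y,z=w.T
m=(x>.42)&(x<.64)&(y>-.11)&(y<.14)&(z>.05)&(z<.12); q=w[m];print(m.sum())
for _ in range(6):
    A=np.c_[q[:,:2],np.ones(len(q))];k=np.linalg.lstsq(A,q[:,2],rcond=None)[0];r=q[:,2]-A@k;q=q[abs(r)<max(.002,1.5*r.std())]
print(k,r.std(),rect(q),rect(w[m]))
to(.45,-.30,.25,180)
```

```text
[0.5205622  0.01610312 0.2487717 ] [-0.066 -0.024 -0.072  0.054 -0.024 -0.003 -0.031]
36901
[ 0.31063672 -0.00988997 -0.08349553] 0.0007463416642812754 (array([535.8,   7.9]), array([170.2, 137.8]), 81.0) (array([534.3,   8.1]), array([171.2, 143.4]), 81.2)
now [0.5192 0.0192 0.2489] yaw 171.37 shift [ 0.0685 -1.0864 -0.0045] turn -0.024 rows>= 7.8
```

View pics/w1.png

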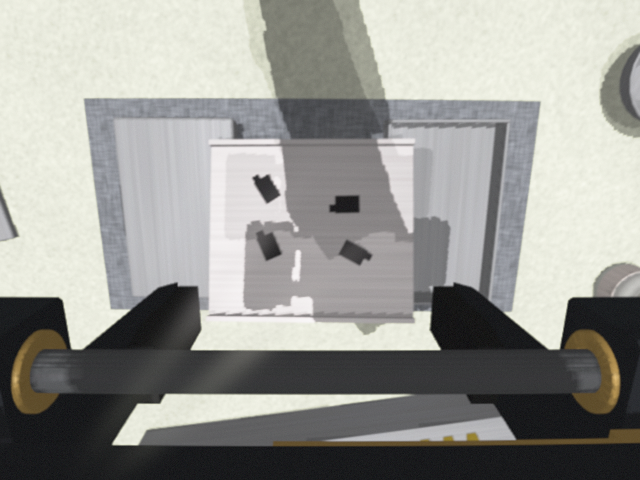

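>>> send_rows --rows "0.03 -0.54 0 -0.024;0.06 -0.97 0 -0.024;0.06 -0.97 0 -0.024;0.06 -0.97 0 -0.024;0.06 -0.97 0 -0.024;0.06 -0.97 0 -0.024;0.06 -0.97 0 -0.024;0.06 -0.97 0 -0.024;0.06 -0.97 0 -0.024"

```text
clock: 2.57
tool_pos: [0.4579, -0.2657, 0.2491]
eef_rot: [-0.0, 1.0, 0.0, -0.0]
contact_force: [0.1, 1.8, 0.6]
opening: 0.999
finger_force: 0.0
```

Run:
```python
from h import *
to(.46,-.33,.25,180)
z=np.load('w1.npz');p=z['p'];W=z['W']
m=(p.max(2)<55).astype(np.uint8);m[280:]=0;m[:,:215]=0;m[:,410:]=0;m[:150]=0
n,l,st,ce=cv2.connectedComponentsWithStats(m)
ex=np.array([.988,-.156]);ey=np.array([.156,.988]);c=np.array([.535,.008])
for i in range(1,n):
    if st[i,4]<80: continue
    q=W[l==i][:,:2]-c; a=q@ex;b=q@ey
    print(ce[i].round(),st[i,4],'px',np.round([a.min(),a.max()],4),'py',np.round([b.min(),b.max()],4))
```

```text
now [ 0.4579 -0.2657  0.2491] yaw -179.98 shift [-0.0071 -0.2143 -0.0031] turn 0.0001 rows>= 1.5
[262. 182.] 108 px [-0.0425 -0.0312] py [-0.0454 -0.0332]
[346. 204.] 372 px [-0.0278 -0.0155] py [0.0173 0.0403]
[273. 252.] 116 px [0.0107 0.0224] py [-0.0355 -0.0246]
```

>>> send_rows --rows "-0.007 -0.2 0 0;-0.007 -0.2 0 0;-0.007 -0.2 0 0;-0.007 -0.2 0 0;-0.007 -0.2 0 0"

```text
clock: 2.98
tool_pos: [0.4619, -0.322, 0.2494]
eef_rot: [-0.004, 1.0, 0.001, 0.0]
contact_force: [-1.0, 0.8, -0.1]
opening: 0.996
finger_force: 0.0
```

```bash
cat > sc.py <<'E'
from h import *
name=sys.argv[1]
s=sensors.get_state();print(s['tool_pos'].round(4),abs(s['qd']).max().round(3))
p,d,c=snap('wrist');W=cloud(d,c);save(name+'.png',p);np.savez(name+'.npz',p=p,d=d,W=W,T=c['world_from_camera'])
w=W[:290].reshape(-1,3);x,y,z=w.T
s=(x>.34)&(x<.54)&(y>-.4)&(y<-.27)
for lo,hi in((.002,.02),(.035,.055),(.06,.08),(.105,.13)):
    m=s&(z>lo)&(z<hi); 
    if m.sum()>10: print(lo,m.sum(),rect(w[m]),np.round(np.percentile(z[m],[5,50,95]),4))
E
python3 sc.py w2
```

```text
[ 0.4619 -0.322   0.2494] 0.007
0.002 8828 (array([ 439.9, -335. ]), array([129.9, 199.5]), 90.0) [0.0021 0.0087 0.0108]
0.035 59 (array([ 443.6, -337.4]), array([124.1,  15.9]), 0.9) [0.0458 0.0472 0.0529]
0.06 1509 (array([ 438.9, -339.5]), array([115. ,  20.1]), 1.0) [0.0706 0.072  0.0733]
0.105 1965 (array([ 438.3, -339.5]), array([59.9, 18. ]), 1.0) [0.1144 0.1175 0.1189]
```

View pics/w2.png

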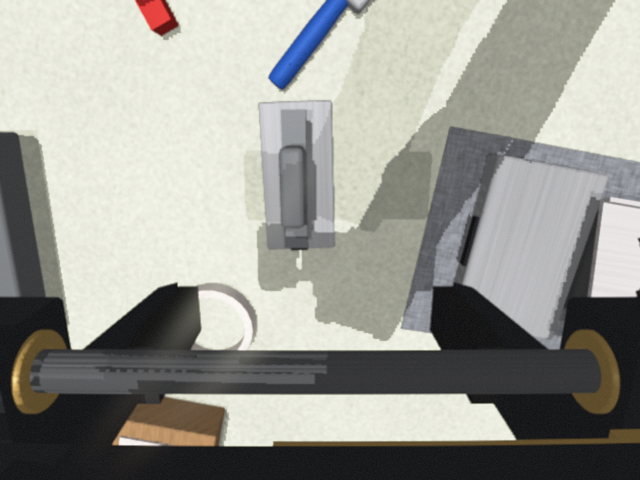

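The view shows the grey scraper at (293,190) on its stand, the red one out of the way at (155,15), the tape at (222,320), and the case at (535,240). The scraper is at (0.4386, −0.3395), yaw 1°, top at 0.1175.

```bash
python3 -c "
from h import *
to(.4386,-.3395,.079,181)"
```

```text
now [ 0.4617 -0.3223  0.2494] yaw -179.59 shift [ 0.0776 -0.0579  0.568 ] turn -0.0016 rows>= 4.1
```

>>> send_rows --rows "0.077 -0.055 0.1 -0.0016;0.077 -0.055 0.2 -0.0016;0.077 -0.055 0.3 -0.0016;0.077 -0.055 0.4 -0.0016;0.077 -0.055 0.4 -0.0016;0.077 -0.055 0.4 -0.0016"

```text
clock: 3.53
tool_pos: [0.4374, -0.3403, 0.1289]
eef_rot: [-0.007, 1.0, 0.001, -0.001]
contact_force: [-0.0, -0.9, 0.6]
opening: 1.0
finger_force: 0.0
```

```bash
python3 -c "
from h import *
to(.4386,-.3395,.079,181)"
```

```text
now [ 0.4374 -0.3403  0.1289] yaw -179.14 shift [-0.0042  0.002   0.1664] turn -0.0004 rows>= 1.2
```

>>> send_rows --rows "-0.004 0.002 0.08 0;-0.004 0.002 0.166 0;-0.004 0.002 0.166 0;-0.004 0.002 0.166 0;-0.004 0.002 0.166 0"

```text
clock: 3.95
tool_pos: [0.4401, -0.3424, 0.0818]
eef_rot: [-0.006, 1.0, -0.001, 0.001]
contact_force: [-0.2, -0.2, 0.6]
opening: 1.0
finger_force: 0.0
```

>>> send_rows --rows "0 0 0 0;0 0 0 0;0 0 0 0;0 0 0 0;0 0 0 0;0 0 0 0;0 0 0 0;0 0 0 0" --jaw 1 --force 20

```text
clock: 4.62
tool_pos: [0.4386, -0.342, 0.0795]
eef_rot: [-0.006, 1.0, 0.0, -0.0]
contact_force: [0.3, 0.1, 0.6]
opening: 0.415
finger_force: 0.0
```

```bash
python3 -c "
from h import *
s=sensors.get_state();print(s)"
```

```text
{'clock': 4.6167, 'q': array([ 0.70771456,  0.80126175, -0.21687389,  1.8831824 ,  0.33286173,
        0.49232929,  1.84264576]), 'qd': array([-9.98355805e-04,  9.84477522e-04,  6.07194575e-04, -3.72572706e-05,
        4.94587343e-04, -8.32132616e-04,  5.78408171e-04]), 'joint_torque': array([ 1.12367113e-02, -5.09725571e+01, -1.50072053e+00, -8.80841643e+00,
        2.16934254e-02,  7.24293734e-02, -3.20547565e-05]), 'tool_pos': array([ 0.43859127, -0.34202201,  0.07952496]), 'eef_rot': array([-6.01143889e-03,  9.99981926e-01,  9.25583920e-05, -5.16308198e-05]), 'contact_force': array([0.27252225, 0.08368773, 0.60648284]), 'moment': array([-0.03887118,  0.01708   ,  0.01476742]), 'finger_force': 0.0, 'opening': 0.41495987930603706}
```

>>> send_rows --rows "0 0.008 0 0;0 0.008 0 0;0 0.008 0 0;0 0.008 0 0;0 0.008 0 0;0 0.008 0 0;0 0.008 0 0;0 0.008 0 0"

```text
clock: 5.28
tool_pos: [0.4387, -0.3394, 0.0795]
eef_rot: [-0.006, 1.0, 0.0, 0.0]
contact_force: [0.2, 0.7, 0.7]
opening: 0.2
finger_force: 20.0
```

```bash
python3 -c "
from h import *
s=sensors.get_state();print(s)"
```

```text
{'clock': 5.2833, 'q': array([ 0.70343448,  0.79988602, -0.21587795,  1.88784257,  0.33259136,
        0.48877575,  1.83881428]), 'qd': array([ 0.00018198,  0.00040112,  0.00076267,  0.0002103 , -0.00017766,
        0.00035785,  0.00062205]), 'joint_torque': array([ 5.41369077e-01, -5.10466111e+01, -9.21655521e-01, -9.06562775e+00,
        1.70514537e-01,  2.81551358e-02, -3.37388401e-02]), 'tool_pos': array([ 0.43866042, -0.33941646,  0.07954138]), 'eef_rot': array([-6.12835054e-03,  9.99981203e-01,  1.93134735e-04,  1.62574159e-05]), 'contact_force': array([0.20273574, 0.71992373, 0.66589399]), 'moment': array([ 0.29235201, -0.02511159, -0.00308545]), 'finger_force': 19.998881220817566, 'opening': 0.20046193443134744}
```

>>> send_rows --rows "0 0 -0.03 0;0 0 -0.1 0;0 0 -0.2 0;0 0 -0.3 0;0 0 -0.4 0;0 0 -0.4 0;0 0 -0.4 0;0 0 -0.4 0"

```text
clock: 5.95
tool_pos: [0.4375, -0.3395, 0.199]
eef_rot: [-0.006, 1.0, 0.0, -0.001]
contact_force: [0.4, -0.3, -2.8]
opening: 0.202
finger_force: 20.0
```

```bash
python3 -c "
from h import *
s=sensors.get_state();print(s['contact_force'],s['moment'],s['opening'],s['finger_force'])
to(.508,-.0626,.195,171)"
```

```text
[ 0.44101774 -0.31405179 -2.77411315] [-0.0161634   0.04042495 -0.01822829] 0.20240579569654427 19.996316134929657
now [ 0.4375 -0.3395  0.199 ] yaw -179.33 shift [-0.2457  0.9202  0.0136] turn 0.0269 rows>= 6.9
```

>>> send_rows --rows "-0.03 0.12 0 0.027;-0.06 0.24 0 0.027;-0.1 0.36 0 0.027;-0.13 0.48 0 0.027;-0.16 0.6 0 0.027;-0.2 0.72 0 0.027;-0.22 0.82 0 0.027;-0.245 0.92 0 0.027;-0.245 0.92 0 0.027;-0.245 0.92 0 0.027"

```text
clock: 6.78
tool_pos: [0.5079, -0.0604, 0.1981]
eef_rot: [0.076, 0.997, 0.0, -0.002]
contact_force: [-0.3, -0.6, -3.3]
opening: 0.199
finger_force: 20.0
```

>>> send_rows --rows "0 0 0.06 0;0 0 0.12 0;0 0 0.16 0;0 0 0.16 0;0 0 0.16 0;0 0 0.16 0"

```text
clock: 7.28
tool_pos: [0.5087, -0.0638, 0.1517]
eef_rot: [0.079, 0.997, -0.0, -0.0]
contact_force: [0.5, 0.0, -2.6]
opening: 0.201
finger_force: 20.0
```

```bash
python3 -c "
from h import *
s=sensors.get_state();print(s['contact_force'],s['moment'],s['opening'],s['qd'].round(3))
to(.508,-.0626,.111,171)
p,d,c=snap('side');save('s2.png',cv2.resize(p[150:330,250:430],None,fx=3,fy=3,interpolation=cv2.INTER_CUBIC))"
```

```text
[ 0.46159671  0.02451899 -2.6382457 ] [ 0.02613719 -0.0225957   0.03075176] 0.20098032708216554 [-0.003 -0.014 -0.007 -0.007 -0.002 -0.003 -0.001]
now [ 0.5087 -0.0638  0.1517] yaw 170.88 shift [0.0029 0.0037 0.1357] turn -0.0003 rows>= 1.0
```

View pics/s2.png

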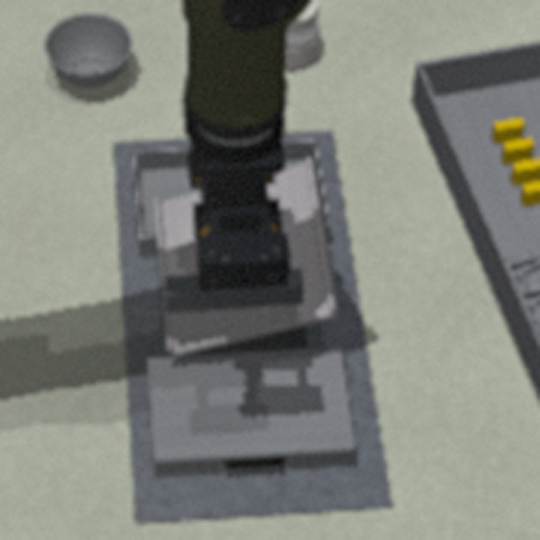

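The picture shows the gripper holding the block over the −y end of the plate, in line with it. I'll go down slowly and watch the force.

>>> send_rows --rows "0.002 0.003 0.01 0;0.002 0.003 0.02 0;0.002 0.003 0.03 0;0.002 0.003 0.04 0;0.002 0.003 0.05 0;0.002 0.003 0.06 0;0.002 0.003 0.065 0;0.002 0.003 0.07 0;0.002 0.003 0.07 0"

```text
clock: 8.08
tool_pos: [0.5081, -0.0618, 0.1303]
eef_rot: [0.079, 0.997, 0.0, -0.0]
contact_force: [0.3, 1.0, -2.5]
opening: 0.2
finger_force: 20.0
```

>>> send_rows --rows "0 0 0.004 0;0 0 0.008 0;0 0 0.012 0;0 0 0.016 0;0 0 0.02 0"

```text
clock: 8.5
tool_pos: [0.5083, -0.0618, 0.1246]
eef_rot: [0.079, 0.997, 0.0, -0.0]
contact_force: [-0.7, -0.0, 0.4]
opening: 0.201
finger_force: 20.0
```

>>> send_rows --rows "0 0 0.004 0;0 0 0.008 0;0 0 0.012 0;0 0 0.012 0"

```text
clock: 8.83
tool_pos: [0.5064, -0.0617, 0.1209]
eef_rot: [0.079, 0.997, -0.0, -0.002]
contact_force: [-5.1, 1.1, 4.6]
opening: 0.201
finger_force: 20.0
```

>>> send_rows --rows "0 0 0 0;0 0 0.003 0;0 0 0.006 0" --force 8

```text
clock: 9.08
tool_pos: [0.5051, -0.0617, 0.1189]
eef_rot: [0.079, 0.997, -0.0, -0.003]
contact_force: [-6.8, 0.2, 5.0]
opening: 0.203
finger_force: 8.0
```

```bash
python3 -c "
from h import *
s=sensors.get_state();print(s['tool_pos'],s['contact_force'],s['moment'],s['opening'],s['qd'].round(3),s['finger_force'])"
```

```text
[ 0.50513021 -0.0617007   0.11894545] [-6.781904    0.21742315  5.03888559] [0.28861441 1.42251254 0.06291961] 0.20266984664817417 [-0.006  0.019  0.008  0.015  0.004 -0.021 -0.006] 8.010452091693878
```

>>> send_rows --rows "0.006 0 0.003 0;0.012 0 0.006 0;0.018 0 0.009 0;0.018 0 0.012 0"

```text
clock: 9.42
tool_pos: [0.5019, -0.0609, 0.1154]
eef_rot: [0.079, 0.997, -0.0, -0.001]
contact_force: [-4.5, 0.9, 2.2]
opening: 0.201
finger_force: 8.0
```

>>> send_rows --rows "0.004 0 0.003 0;0.008 0 0.006 0;0.008 0 0.006 0"

```text
clock: 9.67
tool_pos: [0.5002, -0.0606, 0.1136]
eef_rot: [0.079, 0.997, -0.0, -0.0]
contact_force: [-3.4, -0.2, 1.9]
opening: 0.202
finger_force: 8.0
```

```bash
python3 -c "
from h import *
s=sensors.get_state();print(s['tool_pos'],s['contact_force'],s['moment'],s['opening'],s['qd'].round(3),s['finger_force'])
p,d,c=snap('scene');save('s3.png',cv2.resize(p[170:310,210:410],None,fx=4,fy=4,interpolation=cv2.INTER_CUBIC))"
```

```text
[ 0.50020645 -0.06058726  0.1135642 ] [-3.44561813 -0.24654927  1.877253  ] [ 0.11597037  0.80436815 -0.00865088] 0.20223696967462776 [ 0.001 -0.     0.    -0.01  -0.     0.007  0.003] 8.001641482114792
```

View pics/s3.png

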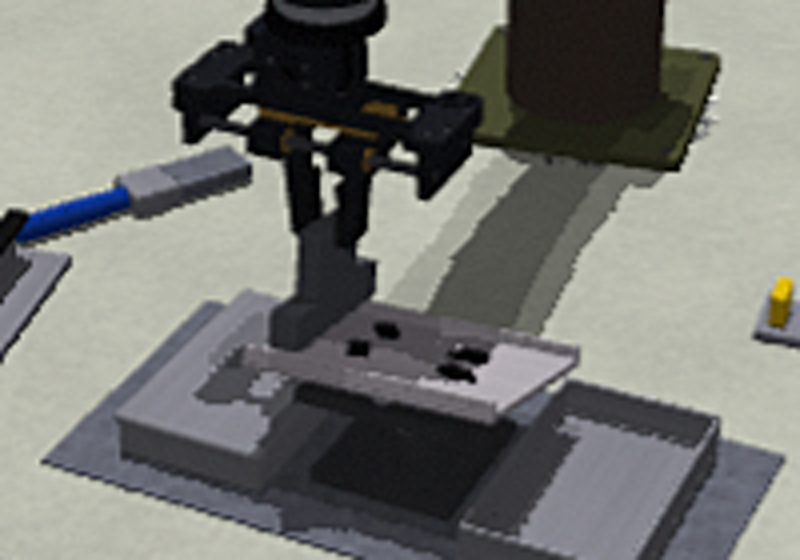

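The block is on the −y end at about (290,320), partly pitched up the slope, and it has not reached the chips at (357,348), (385,330), (470,355) and (455,372). I'll keep pressing until it lies flush.

>>> send_rows --rows "0 0 0.003 0;0 0 0.006 0;0 0 0.009 0;0 0 0.009 0"

```text
clock: 10.05
tool_pos: [0.499, -0.0605, 0.1108]
eef_rot: [0.079, 0.997, -0.0, -0.002]
contact_force: [-6.7, 1.1, 2.6]
opening: 0.201
finger_force: 8.0
```

```bash
cat > st.py <<'E'
from h import *
s=sensors.get_state();f=s['contact_force'].copy();f[2]+=2.65
n=np.array([-.297,.0095,.955]);print(s['tool_pos'].round(4),'F',f.round(2),'N',(f@n).round(2),'M',s['moment'].round(2),s['opening'].round(3),s['clock'])
E
python3 st.py
python3 - <<'E'
from h import *
p,d,c=snap('scene');W=cloud(d,c).reshape(-1,3);q=p.reshape(-1,3)
# block front/top points: in plate frame
ex=np.array([.988,-.156,0])
ey=np.array([.156,.988,0]);C=np.array([.535,.008,.0826])
a=(W-C)@ex;b=(W-C)@ey;h=W[:,2]-(.3106*W[:,0]-.0099*W[:,1]-.0835)
m=(abs(a)<.1)&(b>-.1)&(b<-.05)&(h>.008)&(h<.045)
for lo in np.arange(-.09,.07,.01):
    k=m&(a>=lo)&(a<lo+.01); 
    if k.sum()>2: print(round(lo,3),k.sum(),np.round(np.percentile(h[k],[5,25,50,75,95]),4))
E
```

```text
-0.08 5 [0.0208 0.0233 0.0306 0.0333 0.0334]
-0.07 18 [0.0145 0.0192 0.0273 0.0312 0.0334]
-0.06 16 [0.0118 0.0145 0.0231 0.0306 0.0324]
-0.05 17 [0.0106 0.0149 0.022  0.0271 0.0351]
-0.04 21 [0.0108 0.0181 0.0296 0.0385 0.0419]
-0.03 20 [0.014  0.0203 0.0274 0.0365 0.0414]
-0.02 25 [0.0101 0.0156 0.0263 0.0371 0.0437]
-0.01 22 [0.01   0.0183 0.0265 0.0374 0.0421]
-0.0 43 [0.0141 0.0249 0.0309 0.0362 0.0424]
0.01 34 [0.0103 0.0215 0.0254 0.0324 0.0408]
0.02 22 [0.011  0.0168 0.0218 0.0237 0.0248]
0.03 32 [0.0093 0.0143 0.0192 0.0223 0.0237]
0.04 24 [0.0093 0.0111 0.0137 0.0183 0.0221]Traceback (most recent call last):
  File "st.py", line 3, in <module>
    n=np.array([-.297,.0095,.955]);print(s['tool_pos'].round(4),'F',f.round(2),'N',(f@n).round(2),'M',s['moment'].round(2),s['opening'].round(3),s['clock'])
                                                                                                                           ^^^^^^^^^^^^^^^^^^
AttributeError: 'float' object has no attribute 'round'
```

>>> send_rows --rows "0 0 -0.02 0;0 0 -0.04 0;-0.02 0 -0.045 0;-0.04 0 -0.045 0;-0.055 0 -0.045 0;-0.055 0 -0.045 0;-0.055 0 -0.045 0"

```text
clock: 10.68
tool_pos: [0.5175, -0.0632, 0.1244]
eef_rot: [0.079, 0.997, 0.0, 0.0]
contact_force: [0.6, 0.4, -2.0]
opening: 0.202
finger_force: 8.0
```

```bash
sed -i "s/s\['opening'\].round(3)/s['opening']/" st.py; python3 st.py
```

```text
[ 0.5175 -0.0632  0.1244] F [0.64 0.35 0.61] N 0.4 M [-0.01  0.07 -0.02] 0.2017147758086584 10.6833
```

>>> send_rows --rows "0 0 0.004 0;0 0 0.008 0;0 0 0.012 0;0.004 0 0.016 0;0.008 0 0.02 0;0.012 0 0.024 0;0.016 0 0.028 0"

```text
clock: 11.27
tool_pos: [0.512, -0.0624, 0.1161]
eef_rot: [0.079, 0.997, 0.0, 0.0]
contact_force: [0.5, 0.2, -1.5]
opening: 0.201
finger_force: 8.0
```

```bash
python3 st.py
```

```text
[ 0.512  -0.0624  0.1161] F [0.54 0.23 1.16] N 0.95 M [ 0.   -0.11 -0.02] 0.20138346100983928 11.2667
```

>>> send_rows --rows "0.004 0 0.003 0;0.008 0 0.006 0;0.012 0 0.01 0;0.012 0 0.013 0;0.012 0 0.013 0"

```text
clock: 11.68
tool_pos: [0.5082, -0.0618, 0.1122]
eef_rot: [0.079, 0.997, 0.0, -0.0]
contact_force: [-0.7, -0.3, -0.2]
opening: 0.202
finger_force: 8.0
```

```bash
python3 st.py
```

```text
[ 0.5082 -0.0618  0.1122] F [-0.67 -0.32  2.43] N 2.52 M [0.03 0.03 0.03] 0.20203319200966863 11.6833
```

>>> send_rows --rows "0 0 0.003 0;0 0 0.006 0;0 0 0.009 0;0 0 0.009 0"

```text
clock: 12.02
tool_pos: [0.5071, -0.0618, 0.1093]
eef_rot: [0.079, 0.997, -0.0, -0.001]
contact_force: [-4.1, 0.8, 1.5]
opening: 0.206
finger_force: 8.0
```

```bash
python3 st.py;  cat > bl.py <<'E'
from h import *
p,d,c=snap('scene');W=cloud(d,c).reshape(-1,3)
ex=np.array([.988,-.156,0])
ey=np.array([.156,.988,0]);C=np.array([.535,.008,.0826])
a=(W-C)@ex;b=(W-C)@ey;h=W[:,2]-(.3106*W[:,0]-.0099*W[:,1]-.0835)
m=(abs(a)<.1)&(b>-.1)&(b<-.05)&(h>.008)&(h<.045)
for lo in np.arange(-.09,.08,.01):
    k=m&(a>=lo)&(a<lo+.01); 
    if k.sum()>2: print(round(lo,3),k.sum(),np.round(np.percentile(h[k],[5,50,95]),4))
E
python3 bl.py
```

```text
[ 0.5071 -0.0618  0.1093] F [-4.14  0.77  4.2 ] N 5.25 M [0.21 0.81 0.03] 0.2056344738818397 12.0167
-0.06 13 [0.0127 0.0212 0.0246]
-0.05 11 [0.0097 0.0182 0.0245]
-0.04 13 [0.0137 0.0205 0.0388]
-0.03 19 [0.0095 0.0249 0.0418]
-0.02 23 [0.0115 0.0259 0.0423]
-0.01 18 [0.0125 0.0256 0.0395]
-0.0 22 [0.011  0.0256 0.0422]
0.01 49 [0.0137 0.0335 0.0441]
0.02 37 [0.0097 0.0248 0.0408]
0.03 18 [0.0134 0.0212 0.0246]
0.04 26 [0.0116 0.0214 0.0239]
0.05 35 [0.0089 0.014  0.0215]
```

>>> send_rows --rows "0 0 0 0;0 0 0.003 0;0 0 0.006 0;0 0 0.006 0" --force 25

```text
clock: 12.4
tool_pos: [0.5073, -0.0618, 0.108]
eef_rot: [0.079, 0.997, -0.0, -0.001]
contact_force: [-7.5, 1.4, 7.9]
opening: 0.207
finger_force: 25.0
```

```bash
python3 st.py
```

```text
[ 0.5073 -0.0618  0.108 ] F [-7.45  1.41 10.51] N 12.26 M [0.35 1.28 0.08] 0.2067933868660092 12.4
```

>>> send_rows --rows "0 0.007 -0.003 0;0 0.015 -0.0034 0;0 0.025 -0.0038 0;0 0.035 -0.0042 0"

```text
clock: 12.73
tool_pos: [0.5101, -0.0541, 0.1094]
eef_rot: [0.08, 0.997, -0.002, 0.0]
contact_force: [-3.3, -4.7, 4.8]
opening: 0.198
finger_force: 25.0
```

```bash
python3 st.py
```

```text
[ 0.5101 -0.0541  0.1094] F [-3.28 -4.65  7.47] N 8.06 M [-1.18  0.73 -0.16] 0.1980521446034999 12.7333
```

>>> send_rows --rows "0 0.01 -0.0003 0;0 0.02 -0.0006 0;0 0.03 -0.001 0;0 0.04 -0.0014 0;0 0.05 -0.0018 0"

```text
clock: 13.15
tool_pos: [0.5129, -0.0398, 0.1102]
eef_rot: [0.08, 0.997, -0.002, 0.0]
contact_force: [-2.5, -5.3, 6.2]
opening: 0.201
finger_force: 25.0
```

```bash
python3 st.py
```

```text
[ 0.5129 -0.0398  0.1102] F [-2.48 -5.31  8.86] N 9.15 M [-1.38  0.72 -0.12] 0.20075149866766492 13.15
```

>>> send_rows --rows "0 0.01 -0.0005 0;0 0.02 -0.001 0;0 0.03 -0.0014 0;0 0.04 -0.0018 0;0 0.05 -0.0022 0;0 0.06 -0.0027 0"

```text
clock: 13.65
tool_pos: [0.5157, -0.022, 0.111]
eef_rot: [0.08, 0.997, -0.002, 0.0]
contact_force: [-3.3, -4.9, 5.1]
opening: 0.2
finger_force: 25.0
```

```bash
python3 st.py
```

```text
[ 0.5157 -0.022   0.111 ] F [-3.34 -4.91  7.7 ] N 8.3 M [-1.33  0.68 -0.1 ] 0.19994649288120103 13.65
```

>>> send_rows --rows "0 0.01 -0.0002 0;0 0.02 -0.0005 0;0 0.03 -0.0009 0;0 0.04 -0.0013 0;0 0.05 -0.0017 0;0 0.06 -0.0021 0"

```text
clock: 14.15
tool_pos: [0.5185, -0.0043, 0.1116]
eef_rot: [0.08, 0.997, -0.002, 0.0]
contact_force: [-3.9, -4.9, 6.2]
opening: 0.207
finger_force: 25.0
```

```bash
python3 st.py
```

```text
[ 0.5185 -0.0043  0.1116] F [-3.89 -4.94  8.82] N 9.53 M [-1.42  0.65 -0.12] 0.20734501479536427 14.15
```

>>> send_rows --rows "0 0.01 -0.0004 0;0 0.02 -0.0009 0;0 0.03 -0.0013 0;0 0.04 -0.0017 0;0 0.05 -0.0021 0;0 0.06 -0.0025 0;0 0.07 -0.0029 0"

```text
clock: 14.73
tool_pos: [0.5218, 0.0165, 0.1125]
eef_rot: [0.08, 0.997, -0.002, 0.0]
contact_force: [-3.3, -4.9, 6.1]
opening: 0.203
finger_force: 25.0
```

```bash
python3 st.py
```

```text
[0.5218 0.0165 0.1125] F [-3.29 -4.9   8.71] N 9.25 M [-1.44  0.68 -0.11] 0.2026259177968099 14.7333
```

>>> send_rows --rows "0 0.01 -0.0004 0;0 0.02 -0.0008 0;0 0.03 -0.0012 0;0 0.04 -0.0016 0;0 0.05 -0.002 0;0 0.06 -0.0024 0;0 0.07 -0.0028 0"

```text
clock: 15.32
tool_pos: [0.525, 0.0373, 0.1132]
eef_rot: [0.08, 0.997, -0.002, 0.0]
contact_force: [-3.6, -4.8, 5.7]
opening: 0.201
finger_force: 25.0
```

```bash
python3 st.py
```

```text
[0.525  0.0373 0.1132] F [-3.65 -4.85  8.37] N 9.03 M [-1.37  0.67 -0.15] 0.20098232694701426 15.3167
```

>>> send_rows --rows "0 0.01 -0.0004 0;0 0.02 -0.0008 0;0 0.03 -0.0012 0;0 0.04 -0.0016 0;0 0.05 -0.002 0;0 0.06 -0.0024 0;0 0.07 -0.0028 0"

```text
clock: 15.9
tool_pos: [0.5284, 0.0583, 0.114]
eef_rot: [0.08, 0.997, -0.002, 0.0]
contact_force: [-4.2, -4.7, 5.5]
opening: 0.198
finger_force: 25.0
```

```bash
python3 st.py
```

```text
[0.5284 0.0583 0.114 ] F [-4.25 -4.73  8.17] N 9.02 M [-1.31  0.61 -0.09] 0.19817786887835506 15.9
```

>>> send_rows --rows "0 0.01 -0.0004 0;0 0.02 -0.0008 0;0 0.03 -0.0012 0;0 0.04 -0.0015 0;0 0.05 -0.0018 0;0 0.06 -0.0022 0;0 0.07 -0.0026 0"

```text
clock: 16.48
tool_pos: [0.5318, 0.0793, 0.1148]
eef_rot: [0.08, 0.997, -0.001, 0.0]
contact_force: [-2.6, -4.9, 4.5]
opening: 0.201
finger_force: 25.0
```

```bash
python3 st.py
```

```text
[0.5318 0.0793 0.1148] F [-2.58 -4.86  7.19] N 7.59 M [-1.22  0.65 -0.12] 0.2011343996825307 16.4833
```

>>> send_rows --rows "0 0.01 0.0002 0;0 0.02 0.0005 0;0 0.03 0.0005 0;0 0.04 0.0005 0;0 0.04 0.0005 0"

```text
clock: 16.9
tool_pos: [0.5338, 0.0918, 0.1148]
eef_rot: [0.08, 0.997, -0.001, 0.0]
contact_force: [-3.1, -4.8, 6.4]
opening: 0.2
finger_force: 25.0
```

```bash
python3 st.py
python3 - <<'E'
from h import *
p,d,c=snap('side');a=cv2.resize(p[160:290,270:390],None,fx=4,fy=4,interpolation=cv2.INTER_CUBIC)
p,d,c=snap('scene');b=cv2.resize(p[210:340,230:300+120],None,fx=1.65,fy=1.65,interpolation=cv2.INTER_CUBIC)
o=np.zeros((a.shape[0],a.shape[1]+b.shape[1],3),np.uint8);o[:,:a.shape[1]]=a;o[:b.shape[0],a.shape[1]:]=b;print(o.shape);save('s4.png',o)
E
```

```text
[0.5338 0.0918 0.1148] F [-3.06 -4.77  9.08] N 9.54 M [-1.09  0.72 -0.14] 0.20007102095165402 16.9
(520, 794, 3)
```

View pics/s4.png

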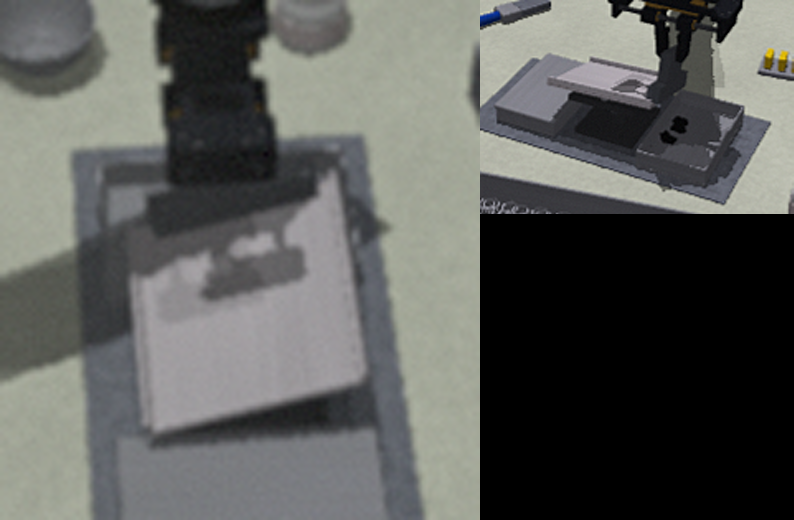

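The plate behind the block is clear, and chips lie in the tray at about (672,130). I'll go a few mm further and then lift.

>>> send_rows --rows "0 0.01 0 0;0 0.015 0 0;0 0.015 -0.05 0;0 0.015 -0.15 0;0 0.015 -0.28 0;0 0.015 -0.35 0;0 0.015 -0.35 0;0 0.015 -0.35 0"

```text
clock: 17.67
tool_pos: [0.5358, 0.0984, 0.2202]
eef_rot: [0.079, 0.997, 0.001, 0.002]
contact_force: [-0.4, -0.8, -3.4]
opening: 0.203
finger_force: 25.0
```

```bash
python3 st.py
python3 - <<'E'
from h import *
p,d,c=snap('scene');W=cloud(d,c);save('s5full.png',p)
ex=np.array([.988,-.156]);ey=np.array([.156,.988]);C=np.array([.535,.008])
m=(p.max(2)<40)
a=(W[...,:2]-C)@ex;b=(W[...,:2]-C)@ey
m&=(abs(a)<.095)&(b>-.1)&(b<.2)&(W[...,2]<.1);m=m.astype(np.uint8)
n,l,st,ce=cv2.connectedComponentsWithStats(m)
for i in range(1,n):
    if st[i,4]>12: print(ce[i].round(),st[i,4],W[l==i].mean(0).round(3),a[l==i].mean().round(3),b[l==i].mean().round(3))
to(.4387,-.3394,.2,180.7)
E
```

```text
[0.5358 0.0984 0.2202] F [-0.41 -0.81 -0.72] N -0.57 M [0.02 0.04 0.01] 0.20341154534067743 17.6667
[311. 283.] 1061 [0.569 0.012 0.028] 0.033 0.01
[350. 285.] 83 [0.526 0.107 0.009] -0.025 0.097
[343. 293.] 59 [0.568 0.098 0.012] 0.019 0.094
now [0.5344 0.098  0.2188] yaw 170.96 shift [ 0.0858 -1.49    0.0621] turn -0.0271 rows>= 10.7
```

Run:
```python
from h import *
p=cv2.imread('pics/s5full.png')[225:325,250:410]
cv2.imwrite('pics/s5.png',cv2.resize(p,None,fx=5,fy=5,interpolation=cv2.INTER_CUBIC))
```

```text
(no output)
```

View pics/s5.png

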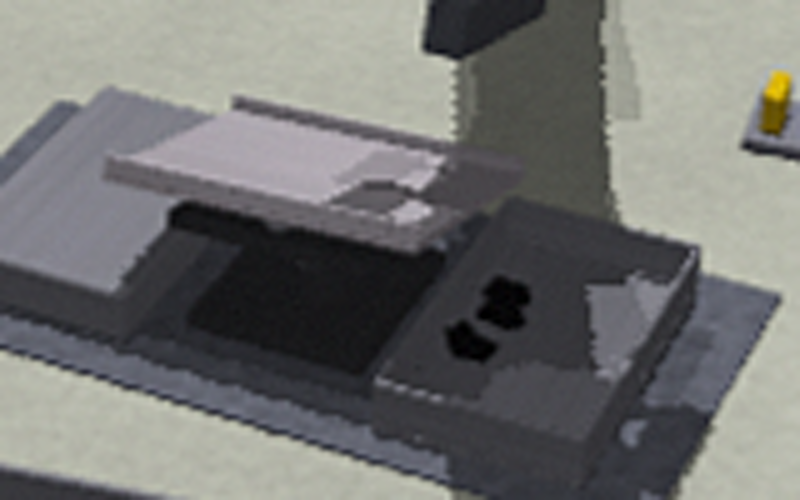

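>>> send_rows --rows "0.006 -0.1 0 0;0.012 -0.2 0 0;0.018 -0.3 0 0;0.024 -0.4 0 0;0.03 -0.5 0 0;0.036 -0.6 0 0;0.04 -0.7 0 0;0.043 -0.75 0 0;0.043 -0.75 0 0"

```text
clock: 18.47
tool_pos: [0.4835, -0.1271, 0.2172]
eef_rot: [0.082, 0.997, -0.001, -0.002]
contact_force: [0.1, -0.5, -3.5]
opening: 0.199
finger_force: 25.0
```

The plate is clean, and the chips lie inside the tray in two touching pairs at (505,305) and (470,340). Next I'll measure the empty ledge.

Run:
```python
from h import *
for n in('side','scene'):
    p,d,c=snap(n);w=cloud(d,c).reshape(-1,3);x,y,z=w.T
    m=(x>.34)&(x<.54)&(y>-.4)&(y<-.28)&(z>.038)&(z<.056);q=w[m]
    print(n,m.sum(),rect(q),np.percentile(q[:,0],[1,99]).round(4),np.median(z[m]).round(4))
    m=(x>.34)&(x<.54)&(y>-.4)&(y<-.28)&(z>.004)&(z<.015);print(' foot',rect(w[m]))
z=np.load('w2.npz');w=z['W'][:290].reshape(-1,3);x,y,zz=w.T
m=(x>.34)&(x<.54)&(y>-.385)&(y<-.29)&(zz>.0045)&(zz<.012);print('w foot',rect(w[m]))
m=(x>.34)&(x<.54)&(y>-.385)&(y<-.29)&(zz>.035)&(zz<.055);q=w[m];print(np.c_[np.percentile(q[:,0],[0,5,50,95,100]),np.percentile(q[:,1],[0,5,50,95,100])].round(4))
to(.436,-.3394,.2,180.7)
```

```text
side 377 (array([ 441.3, -340.1]), array([126.,  21.]), 1.2) [0.3793 0.5032] 0.0442
 foot (array([ 439.3, -340.1]), array([198.6, 118.1]), 0.1)
scene 166 (array([ 447.7, -336.8]), array([129.8,  20. ]), 2.1) [0.3851 0.5093] 0.0442
 foot (array([ 436.8, -337. ]), array([191.4,  86.1]), 7.9)
w foot (array([ 427.8, -339.6]), array([176.5,  70.3]), 2.4)
[[ 0.3815 -0.3443]
 [ 0.3839 -0.3434]
 [ 0.5043 -0.3312]
 [ 0.5055 -0.3284]
 [ 0.5057 -0.3284]]
now [ 0.4852 -0.1222  0.2177] yaw 170.89 shift [ 0.0471 -0.741   0.0586] turn -0.0272 rows>= 5.4
```

>>> send_rows --rows "0.01 -0.1 0 -0.027;0.02 -0.2 0 -0.027;0.03 -0.3 0 -0.027;0.04 -0.45 0 -0.027;0.05 -0.6 0 -0.027;0.06 -0.7 0 -0.027;0.073 -0.74 0 -0.027;0.073 -0.74 0 -0.027;0.073 -0.74 0 -0.027;0.073 -0.74 0 -0.027"

```text
clock: 19.4
tool_pos: [0.4309, -0.3348, 0.2187]
eef_rot: [-0.008, 1.0, 0.001, 0.0]
contact_force: [0.4, 0.4, -2.6]
opening: 0.202
finger_force: 25.0
```

```bash
python3 st.py
cat > bs.py <<'E'
from h import *
# pitch of held block: side+scene views of its top edge
for n in('side','scene'):
    p,d,c=snap(n);w=cloud(d,c).reshape(-1,3);g=p.reshape(-1,3).astype(int);x,y,z=w.T
    t=sensors.get_state()['tool_pos']
    m=(abs(x-t[0])<.09)&(abs(y-t[1])<.02)&(z<t[2]+.03)&(z>t[2]-.075)&(z>.02)
    print(n,m.sum())
    for lo in np.arange(-.08,.081,.01):
        k=m&(x-t[0]>=lo)&(x-t[0]<lo+.01)
        if k.sum()>2: print('  ',round(lo,3),k.sum(),(np.percentile(z[k],[3,50,97])-t[2]).round(4))
E
python3 bs.py; python3 -c "
from h import *
to(.428,-.339,.11,180.7)"
```

```text
[ 0.4309 -0.3348  0.2187] F [0.39 0.38 0.05] N -0.07 M [0.06 0.06 0.  ] 0.20243094346110618 19.4
side 276
   -0.05 38 [-0.0357 -0.0238 -0.0176]
   -0.04 77 [-0.0439 -0.0231  0.0262]
   -0.03 99 [-0.0397 -0.0165  0.029 ]
   -0.02 4 [-0.0394 -0.0272  0.0256]
   0.05 16 [0.0028 0.007  0.0134]
   0.06 38 [-0.0144  0.0057  0.0109]
   0.07 4 [-0.0134 -0.0122 -0.0088]
scene 436
   -0.05 3 [-0.0293 -0.0284 -0.0257]
   -0.04 14 [-0.0457 -0.032  -0.0226]
   -0.03 17 [-0.0418 -0.0265 -0.0074]
   -0.02 35 [-0.0392 -0.0117  0.014 ]
   -0.01 26 [-0.0364 -0.0142  0.0116]
   -0.0 42 [-0.0333 -0.0019  0.0263]
   0.01 41 [-0.0333  0.0008  0.0295]
   0.02 45 [-0.0274  0.0123  0.0286]
   0.03 75 [-0.0236  0.0089  0.0276]
   0.04 26 [-0.0217  0.0004  0.0141]
   0.05 24 [-0.0197 -0.006   0.005 ]
   0.06 49 [-0.017  -0.0017  0.0077]
   0.07 39 [-0.0162 -0.0086  0.0057]
now [ 0.4309 -0.3351  0.219 ] yaw -179.06 shift [ 0.01   -0.0133  0.3634] turn 0.0007 rows>= 2.6
```

>>> send_rows --rows "0.01 -0.013 0.06 0;0.01 -0.013 0.15 0;0.01 -0.013 0.24 0;0.01 -0.013 0.32 0;0.01 -0.013 0.37 0;0.01 -0.013 0.37 0;0.01 -0.013 0.37 0;0.01 -0.013 0.37 0"

```text
clock: 20.17
tool_pos: [0.4279, -0.3414, 0.1092]
eef_rot: [-0.007, 1.0, -0.0, 0.001]
contact_force: [-0.1, -0.7, -2.5]
opening: 0.2
finger_force: 25.0
```

```bash
python3 st.py;python3 -c "
from h import *
to(.428,-.339,.097,180.7)"
```

```text
[ 0.4279 -0.3414  0.1092] F [-0.08 -0.73  0.19] N 0.2 M [ 0.04 -0.   -0.04] 0.1997882360825324 20.1667
now [ 0.4279 -0.3414  0.1092] yaw -179.23 shift [-0.0003  0.0081  0.0408] turn 0.0002 rows>= 0.3
```

Now loosen the grip, go down to contact and drag +x (tool −x) while descending.

>>> send_rows --rows "0 0.008 0.01 0;0 0.008 0.02 0;0 0.008 0.03 0;0 0.008 0.04 0;0 0.008 0.045 0;0 0.008 0.05 0" --force 8

```text
clock: 20.67
tool_pos: [0.4264, -0.3394, 0.093]
eef_rot: [-0.006, 1.0, 0.0, -0.0]
contact_force: [0.1, 0.5, -2.4]
opening: 0.202
finger_force: 8.0
```

```bash
python3 st.py
```

```text
[ 0.4264 -0.3394  0.093 ] F [0.1  0.53 0.24] N 0.21 M [ 0.08 -0.03 -0.01] 0.20168333867201887 20.6667
```

>>> send_rows --rows "-0.003 0 0.004 0;-0.008 0 0.008 0;-0.014 0 0.012 0;-0.02 0 0.016 0"

```text
clock: 21.0
tool_pos: [0.4338, -0.3394, 0.0887]
eef_rot: [-0.006, 1.0, -0.0, 0.001]
contact_force: [1.5, 0.7, 1.0]
opening: 0.201
finger_force: 8.0
```

```bash
python3 st.py
```

```text
[ 0.4338 -0.3394  0.0887] F [1.46 0.67 3.67] N 3.08 M [ 0.18 -0.26  0.01] 0.20086466286399252 21.0
```

>>> send_rows --rows "-0.007 0 0.003 0;-0.014 0 0.006 0;-0.021 0 0.01 0;-0.028 0 0.014 0;-0.034 0 0.018 0"

```text
clock: 21.42
tool_pos: [0.4426, -0.3392, 0.0827]
eef_rot: [-0.006, 1.0, 0.0, -0.0]
contact_force: [-0.3, 0.1, -0.9]
opening: 0.205
finger_force: 8.0
```

```bash
python3 st.py
```

```text
[ 0.4426 -0.3392  0.0827] F [-0.26  0.05  1.72] N 1.72 M [0.09 0.02 0.  ] 0.20515730607291205 21.4167
```

>>> send_rows --rows "-0.004 0 0.003 0;-0.008 0 0.006 0;-0.01 0 0.009 0;-0.01 0 0.012 0;-0.01 0 0.013 0;-0.01 0 0.013 0"

```text
clock: 21.92
tool_pos: [0.4466, -0.3391, 0.0793]
eef_rot: [-0.006, 1.0, -0.0, 0.001]
contact_force: [2.2, 0.1, 0.7]
opening: 0.203
finger_force: 8.0
```

```bash
python3 st.py; python3 bs.py
```

```text
[ 0.4466 -0.3391  0.0793] F [2.23 0.12 3.33] N 2.52 M [ 0.13 -0.42 -0.06] 0.20313505240910829 21.9167
side 313
   -0.07 37 [-0.0393 -0.0353 -0.0087]
   -0.06 56 [-0.0352 -0.0131 -0.0053]
   -0.05 62 [-0.0559 -0.0122 -0.0063]
   -0.04 73 [-0.0539 -0.0117  0.0204]
   -0.03 62 [-0.0558 -0.0065  0.0276]
   -0.02 12 [-0.0576 -0.0194  0.0279]
   0.05 3 [-0.013  -0.0102 -0.0092]
scene 502
   -0.06 15 [-0.0324 -0.0124 -0.0092]
   -0.05 25 [-0.0563 -0.0204 -0.0086]
   -0.04 15 [-0.0574 -0.0249 -0.0098]
   -0.03 29 [-0.0568 -0.0259 -0.0018]
   -0.02 34 [-0.0543 -0.0174  0.0116]
   -0.01 32 [-0.0581 -0.0212  0.0113]
   -0.0 40 [-0.0563 -0.0099  0.0292]
   0.01 44 [-0.0555  0.0007  0.0292]
   0.02 77 [-0.0556  0.001   0.0269]
   0.03 68 [-0.0509 -0.0052  0.0264]
   0.04 36 [-0.0526 -0.0157 -0.0085]
   0.05 60 [-0.0369 -0.0224 -0.0073]
   0.06 25 [-0.0383 -0.0273 -0.0067]
```

>>> send_rows --rows "-0.003 0 0.003 0;-0.003 0 0.005 0;-0.003 0 0.005 0;-0.003 0 -0.012 0;0.006 0 -0.012 0;0.015 0 -0.012 0;0.015 0 -0.012 0;0.015 0 -0.012 0"

```text
clock: 22.68
tool_pos: [0.4402, -0.3392, 0.0822]
eef_rot: [-0.006, 1.0, 0.0, -0.001]
contact_force: [0.1, -0.4, -2.3]
opening: 0.199
finger_force: 8.0
```

```bash
python3 st.py; python3 bs.py | awk 'NF==1||1' | cut -c1-60
```

```text
[ 0.4402 -0.3392  0.0822] F [ 0.11 -0.35  0.32] N 0.27 M [ 0.05 -0.03 -0.02] 0.19945916364884705 22.6833
side 306
   -0.07 17 [-0.04   -0.0232 -0.0034]
   -0.06 61 [-0.0412 -0.0118 -0.0043]
   -0.05 67 [-0.0466 -0.012  -0.0056]
   -0.04 78 [-0.057  -0.0099  0.027 ]
   -0.03 68 [-0.0545 -0.008   0.0271]
   -0.02 4 [-0.0609 -0.0572  0.0112]
   0.02 3 [0.0254 0.0273 0.0284]
   0.05 3 [-0.0166 -0.0123 -0.0115]
scene 529
   -0.06 20 [-0.0424 -0.0155 -0.0067]
   -0.05 26 [-0.0552 -0.0194 -0.0078]
   -0.04 20 [-0.0602 -0.0245 -0.0056]
   -0.03 29 [-0.0593 -0.0236  0.0069]
   -0.02 30 [-0.0593 -0.0189  0.0076]
   -0.01 32 [-0.0599 -0.0231  0.0129]
   -0.0 47 [-0.0587 -0.006   0.0283]
   0.01 51 [-0.0573 -0.0065  0.0274]
   0.02 82 [-0.0564  0.0014  0.0274]
   0.03 57 [-0.0571 -0.0103  0.028 ]
   0.04 38 [-0.0582 -0.0152 -0.005 ]
   0.05 76 [-0.0416 -0.0246 -0.0084]
   0.06 21 [-0.0435 -0.0374 -0.0146]
```

>>> send_rows --rows "-0.005 0 0.003 0;-0.005 0 0.006 0;-0.005 0 0.008 0;-0.005 0 0.01 0;-0.005 0 0.011 0;-0.005 0 0.011 0"

```text
clock: 23.28
tool_pos: [0.4427, -0.3392, 0.0793]
eef_rot: [-0.006, 1.0, 0.0, -0.0]
contact_force: [0.1, -0.5, -3.0]
opening: 0.201
finger_force: 8.0
```

```bash
python3 st.py
```

```text
[ 0.4427 -0.3392  0.0793] F [ 0.13 -0.49 -0.38] N -0.41 M [-0.02  0.01  0.03] 0.20115021922015636 23.2833
```

>>> send_rows --rows "0 0 0.003 0;0 0 0.005 0;0 0 0.006 0;0 0 0.006 0"

```text
clock: 23.62
tool_pos: [0.4428, -0.3392, 0.0786]
eef_rot: [-0.006, 1.0, -0.0, 0.0]
contact_force: [-2.4, 2.1, 6.4]
opening: 0.202
finger_force: 8.0
```

```bash
python3 st.py
```

```text
[ 0.4428 -0.3392  0.0786] F [-2.39  2.15  9.07] N 9.4 M [ 0.28  0.32 -0.02] 0.201912922712695 23.6167
```

>>> send_rows --rows "0 0 -0.003 0;0 0 -0.003 0;0 0 -0.003 0"

```text
clock: 23.87
tool_pos: [0.4428, -0.3393, 0.0786]
eef_rot: [-0.006, 1.0, -0.0, 0.0]
contact_force: [0.1, -0.2, 0.9]
opening: 0.208
finger_force: 8.0
```

>>> send_rows --rows "0 0 0 0;0 0 0 0;0 0 0 0;0 0 0 0;0 0 0 0;0 0 0 0;0 0 0 0;0 0 0 0;0 0 0 0;0 0 0 0" --jaw -1

```text
clock: 24.7
tool_pos: [0.4427, -0.3392, 0.0785]
eef_rot: [-0.006, 1.0, 0.0, -0.0]
contact_force: [0.2, -0.6, -0.1]
opening: 0.936
finger_force: 0.0
```

>>> send_rows --rows "0 0 -0.05 0;0 0 -0.15 0;0 0 -0.28 0;0 0 -0.4 0;0 0 -0.5 0;-0.06 0 -0.57 0;-0.06 0 -0.57 0;-0.06 0 -0.57 0;-0.06 0 -0.57 0"

```text
clock: 25.45
tool_pos: [0.4594, -0.3386, 0.2483]
eef_rot: [-0.006, 1.0, 0.001, -0.001]
contact_force: [-0.9, -1.4, 0.0]
opening: 0.996
finger_force: 0.0
```

```bash
python3 sc.py w6
python3 - <<'E'
from h import *
p,d,c=snap('side');a=cv2.resize(p[160:400,270:400],None,fx=2.4,fy=2.4,interpolation=cv2.INTER_CUBIC)
b=cv2.imread('pics/w6.png')[:300,:,::-1];b=cv2.resize(b,None,fx=.75,fy=.75)
o=np.zeros((a.shape[0],a.shape[1]+b.shape[1],3),np.uint8);o[:,:a.shape[1]]=a;o[:b.shape[0],a.shape[1]:]=b;print(o.shape);save('s6.png',o)
E
```

```text
[ 0.4594 -0.3386  0.2483] 0.017
0.002 8987 (array([ 440. , -334.9]), array([199.9, 129.9]), 0.0) [0.0022 0.0087 0.0109]
0.035 54 (array([ 381.7, -341.3]), array([ 1.7, 14.6]), 0.9) [0.0453 0.0471 0.0486]
0.06 1373 (array([ 441.7, -339.2]), array([115.6,  19.8]), 0.9) [0.0708 0.072  0.0734]
0.105 1953 (array([ 441.4, -339.4]), array([60.2, 17.9]), 0.4) [0.1145 0.1175 0.1189]
(576, 792, 3)
```

View pics/s6.png

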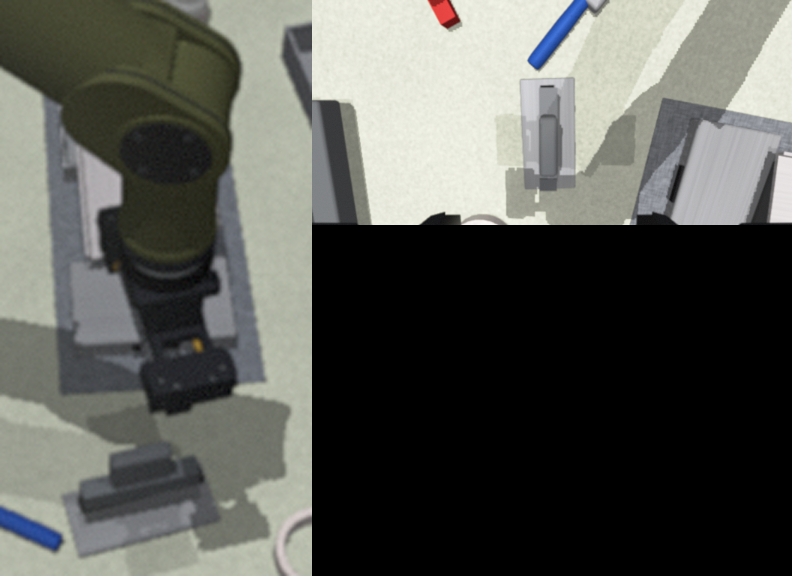

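The scraper stands upright and level on its ledge (top at 0.1175, in line), and the gripper is clear. I'm handing in.

```bash
python3 -c "
from plant import finish_job
print(finish_job())"
```

```text
the job is handed in; nothing more can be done
None
```

The job is handed in at about 25.5 s: the chips were wiped off the plate into the tray at about 7.6–9.5 N (briefly about 12 N pressing down before the wipe), and the scraper stands upright on its ledge again; the plate looked clear, and the chips showed in the tray as two dark clumps I took for two pairs, not four counted one by one.

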